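# Nip a tilt sensor in its holder, rock the holder on a heat sink to the gauge mark and hold

## Robot

A 6-joint arm with a two-finger parallel gripper is mounted at the origin on the work surface. World frame = base frame: x ahead of the robot, y to its left, z up, the work surface at z = 0. Lengths are in m, angles in rad, forces in N, time in s.
With the tool pointing down it reaches from about 0.35 to 0.85 m from the base axis. Payload 8.1 kg.
Tool frame: the origin (TCP) lies between the finger pads; the fingertips stand nose_length ahead of it and the grasp point (between the pads) lies 2 mm behind it (nose_length is the distance from the TCP to the fingertips, in m); z points along the fingers, x is the direction in which the jaws open and shut, and the axes are right-handed (so a half turn about z gives the same grasp; the last joint's range is limited). The gripper opens to 93 mm and grips with 3 to 60 N. Pads are 15 mm wide; open, the fingers measure 128 mm over their backs; the gripper's body (75 mm by 188 mm) begins 65 mm behind the grasp point.
Start: joints at [-1.392, 0.13, 1.488, -0, 1.523, -0.085], TCP at [0.156, -0.579, 0.236] pointing down, gripper open.
Joint ranges: [-2.96, 2.96], [-0.89, 2.26], [0.02, 2.5], [-1.34, 4.48], [0, 2.73], [-2.66, 2.66]. Speed limits (rad/s): [2.39, 2.39, 2.79, 3.14, 3.14, 3.14].

## Interface

Orientations are given as a rotation vector (axis times angle).
In Python, from plant import * gives the robot as it stands.
- The arm moves only by the tool carry_out, never from a script. Its argument "steps" is a list of rows, each an object with "xyz": the shift along the world's x, y, z in cm, a list of three; "rot": the turn, a rotation vector about the world's x, y, z in degrees, a list of three. In form: [{"xyz": [tx, ty, tz], "rot": [rx, ry, rz]}, ...]. A call has 1 to 10 rows; each row is the pose to reach, as a shift and turn from the pose commanded when the call began; what a row does not reach only later rows make up. A row lasts 1/10 s, in which the tool goes at most 50 mm and 8.59 degrees, less where a joint would pass 70% of its speed; a pose out of reach is approached as far as the arm can. A call with a gripper value outside its range is refused whole. "grip" is the opening, from 0 (shut) to 1 (fully open), set as the call begins (left out, the last holds). The fingers move at their own pace and stop on an object; "force" is the grip in N (left out, the last holds). Time passes only in rows, so rows that repeat a pose let the fingers close. It gives the time, the measured TCP pose, the force and the opening at its end, in the units of the state.
- read_state(): the state, without advancing time (a new reading comes with each control period).
- read_camera(name): name is "side" or "top"; returns the picture (384x512x3 uint8, red, green, blue); there is no depth.
- calibration(name): a dict with "fov_y" (degrees; the focal length in pixels is half the picture's height over the tangent of half this angle, whatever the lens; pixels are square), "cx", "cy" (the principal point, pixels), "dist_coeffs" ([k1, k2, p1, p2, k3] as OpenCV has them; the pictures are not rectified), "xyz" and "attitude" of the camera in the world. Camera axes: x right, y down, z forward; pixel columns grow to the right and rows downward; lengths in m; the calibration is good to about 2 mm. A picture is of the moment at which its call begins. calibration takes no time and is no camera call.
- close_job(): hands the job in, once; it reports no verdict.
The state is a dict: "t": time; "q": joint angles; "dq": joint speeds; "joint_torque": joint torques, N m; "tool_pos": TCP position; "orientation": TCP orientation; "force": force on the tool from outside, world axes, zero at the start; "wrist_torque": the same for the moment, N m; "opening": finger opening in m.
Only numpy, scipy, OpenCV 4.12 (cv2) and the standard library are available. Lean on these libraries where they do the work, as an engineer would, in place of code of your own. Each camera call takes 0.05 s, during which the arm holds its last target.

## Task

The tilt sensor is sitting loose between the jaws of the aluminium holder that lies across the finned heat sink and the wooden offcut. With the holder still lying there, pinch the sliding jaw shut until the sensor is firmly nipped between both jaws; then raise that end off the offcut, rocking the holder on the heat sink's fins, until the needle of its angle gauge settles on the black mark on the rim, and finish like that: still gripping the jaws, sensor nipped, holder resting on the fins, needle steady on the mark so that the reading can be logged, nothing let go or set down. Leave the other things on the bench where they are.

Things in the scene. Friction and masses are not known exactly. Their poses are not given: they have to be found in the camera images.
- holder: Loose tilt holder, 0.5 to 0.7 kg: aluminium bar 40 (x) x 300 (y) x 20 (z) mm, two jaws on its -y end, a round angle gauge on its +y half. Origin: centre of the bar's underside; z up, y along the bar from jaws to gauge; the gauge's white dial faces +x. Starts level, underside 50 mm above the bench. Raising the jaw end by an angle turns it by minus that angle about its x.
- jaw_grip (a point): On the holder, midway between the jaws' outer faces as they will be when shut, half-way up them: 123 mm towards -y of the holder's origin, 41 mm above its underside; axes as the holder's. Each jaw is a plate 40 (x) x 8 (y) x 42 (z) mm standing on the bar. Outer faces 46 mm apart when shut on the sensor, 56 to 62 mm open. The end jaw is fixed, its faces at y = -146 and -138 mm of the holder.
- jaw (a joint): Sliding jaw, the inner one: slides along the bar with about 1.5 N of friction, no spring. Value in m: slack left across the sensor; 0 when the jaws are 30 mm apart, shut on the sensor; grows as it opens towards +y. It stays where it is left, but only a pinch presses it on the sensor.
- needle (a joint): Needle of the angle gauge, in rad: counterweighted, hangs freely, swings for about a second after a move and settles plumb, pointing straight up. Value: its angle from the dial's centre line towards the jaw end; at rest it equals the angle by which the jaw end of the bar has been raised (0 when level).
- mark (a joint): Black mark on the gauge's turning rim, a clip 5.6 mm wide that lies over the rim's edge and reaches in over the white dial to 38 mm from its centre; rim stiff to turn, set beforehand. Value in rad, measured like the needle's: the raise of the jaw end at which the needle lies on the mark, 0.2 to 0.4.
- needle_tip (a point): Point of the steel needle over the dial, 41 mm from the pivot; z along the needle. The gauge's case is 110 mm across and 22 mm deep (x); its centre, the pivot, is 65 mm towards +y and 86 mm above the holder's origin.
- mark_tab (a point): Point on the black mark, 41 mm from the dial's centre; z outward from the centre through the mark.
- module_center (a point): Middle (half-way up, 8 mm above its base) of the tilt sensor: black base 44 (x) x 30 (y) x 12 mm with a small red circuit board and connector on top, 20 mm high in all, 60 g, standing loose on the bar between the jaws with up to 16 mm of slack to a jaw.
- module: The same sensor in the jaws; origin at the middle of its underside, axes roughly the holder's.
- heatsink: Finned aluminium heat sink fixed to the bench under the gauge half of the bar: base 80 (x) x 52 (y) mm; five fins along x, 4 mm thick with tops rounded to 2 mm radius, at y = -20, -10, 0, 10, 20 mm, 40, 48.2, 50, 48.2, 40 mm high. Origin: centre of its underside. The level bar rests on the middle fin; raised beyond 0.18 rad it rocks on to the next fin towards +y (beyond the jaws).
- crest (a point): Top of the heat sink's middle fin at half its length, 50 mm above the bench: the bar first rocks about here. It lies 55 to 80 mm from the holder's origin towards its +y.
- offcut: Plain wooden offcut 75 (x) x 34 (y) x 50 (z) mm fixed to the bench under the jaw half of the bar, carrying it at the start. Origin: centre of its underside.
- spare_center (a point): Bystander: a spare sensor of the same kind lying on the bench itself, on the robot's side of the holder; its middle.
- brush_grip (a point): Bystander: black anti-static brush, 200 mm, lying beyond the heat sink; point on its handle.
- driver_grip (a point): Bystander: grey-handled screwdriver, 170 mm, lying on the robot's side of the heat sink; point on its handle.
- tweezers_mid (a point): Bystander: steel tweezers, 120 mm, lying beyond the jaw end of the holder; middle.
- spool_mid (a point): Bystander: spool of solder wire, 60 mm across, 40 mm high, to the right; middle.
- flux_mid (a point): Bystander: small amber jar, 48 mm across, 45 mm high, to the right; middle.
- meter_mid (a point): Bystander: black hand multimeter 150 x 75 x 32 mm lying to the left; middle.
There are look-alikes about, which are no part of the job. What is shaped like the offcut but pink or red is not meant.

How it is judged:
By the outcome, as a careful person would: the job done as asked, in the order asked, and still so for the second after the job is handed in, while the arm keeps its last pose, push and grip.
It also fails if it takes over 38 s, if anything falls off the work surface, if the arm or the gripper's body presses on something with over 40 N, if the wrist force passes 120 N, or if a joint passes its speed limit or range.

## Working session

There is one attempt and no reset: what is moved stays moved. The work goes in short steps, Python scripts to look and compute and a tool call to move; the robot and the scene stay as the last step left them, time stands still between calls to the robot, and variables do not carry over. Pictures are saved under pics/ and viewed, and the job is handed in when it is done.

Besides the shell and the picture viewer there is one more tool, called by a JSON object that holds its "method" and its "body". carry_out: Moves the arm, as the interface text tells. Its arguments: {"type":"object","properties":{"steps":{"type":"array","items":{"type":"object","properties":{"xyz":{"type":"array","items":{"type":"number"}},"rot":{"type":"array","items":{"type":"number"}}}}},"grip":{"type":"number"},"force":{"type":"number"}},"required":["steps"]}

```bash
ls; mkdir -p pics; python3 - <<'E'
from plant import *
import cv2
s=read_state(); print(s)
for n in("side","top"):
    print(n,calibration(n)); cv2.imwrite(f"pics/{n}0.png",read_camera(n)[:,:,::-1])
print([k for k in globals() if not k.startswith('_')])
E
```

```text
pics
{'t': 0.0, 'q': array([-1.39241159e+00,  1.31149607e-01,  1.48927415e+00, -2.06576947e-05,
        1.52302334e+00, -8.54416124e-02]), 'dq': array([ 1.27228720e-03,  1.54734227e-03,  4.74464398e-05, -6.71499897e-04,
        1.60478205e-03,  1.23924619e-03]), 'joint_torque': array([ 1.92094383e-03, -5.59841716e+01, -4.91758204e+01,  7.69483997e-02,
        3.54278809e-02, -1.42988692e-04]), 'tool_pos': array([ 0.15635868, -0.57870185,  0.23459716]), 'orientation': array([-2.49335084e+00,  1.90920171e+00,  2.17421355e-03]), 'force': array([ 1.1711095 , -0.47514504,  0.7596215 ]), 'wrist_torque': array([0.0131815 , 0.0259736 , 0.04899237]), 'opening': 0.09334483486844057}
side {'fov_y': 49.71811088150553, 'cx': 258.9626805463364, 'cy': 191.34964042266543, 'dist_coeffs': array([-0.03802105,  0.        ,  0.        ,  0.        ,  0.        ]), 'xyz': array([ 0.3574536 , -0.7581326 ,  0.84409032]), 'attitude': array([-2.27913938,  0.2782531 , -0.13920201])}
top {'fov_y': 48.50044515992576, 'cx': 256.7294597987255, 'cy': 188.82687967913006, 'dist_coeffs': array([-0.0517797,  0.       ,  0.       ,  0.       ,  0.       ]), 'xyz': array([0.30586147, 0.02886966, 1.45808293]), 'attitude': array([-2.11651291,  2.13511415, -0.20242126])}
['read_camera', 'calibration', 'close_job', 'read_state', 'IKError', 'nose_length', 'cv2', 's', 'n']
```

View pics/side0.png

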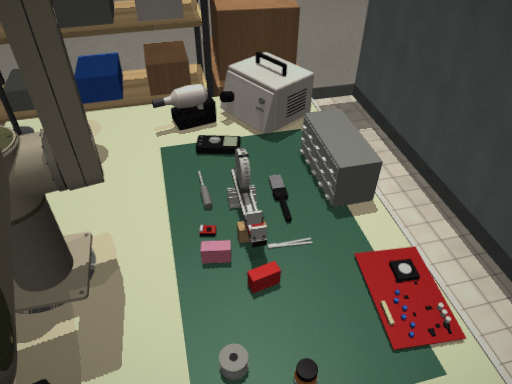

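View pics/top0.png

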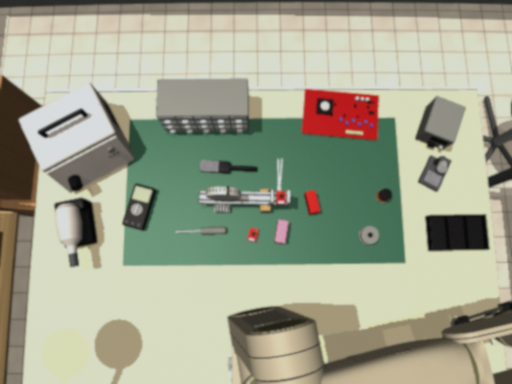

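```bash
python3 - <<'E'
from plant import *
import cv2
print(nose_length)
a=cv2.imread("pics/side0.png"); b=cv2.imread("pics/top0.png")
cv2.imwrite("pics/side0c.png",cv2.resize(a[130:300,130:350],None,fx=3.5,fy=3.5,interpolation=cv2.INTER_CUBIC))
cv2.imwrite("pics/top0c.png",cv2.resize(b[80:260,180:400],None,fx=3.3,fy=3.3,interpolation=cv2.INTER_CUBIC))
E
```

```text
0.017
```

View pics/side0c.png

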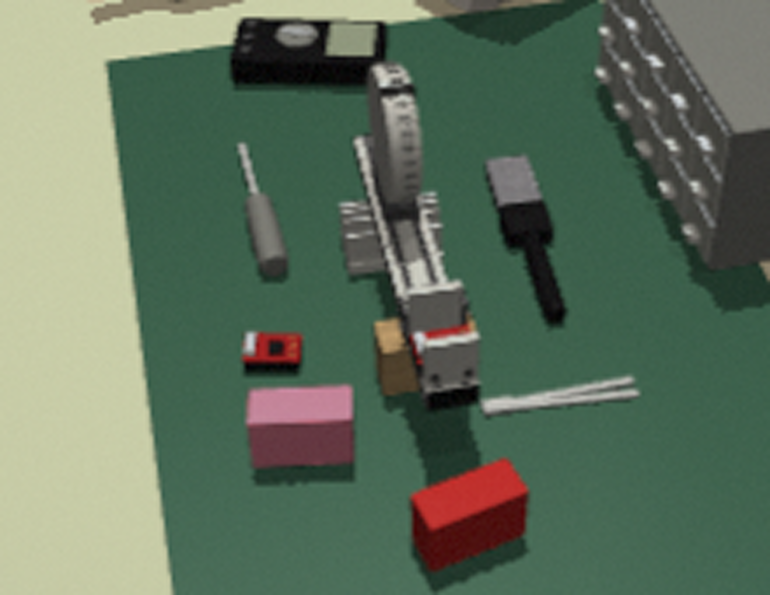

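View pics/top0c.png

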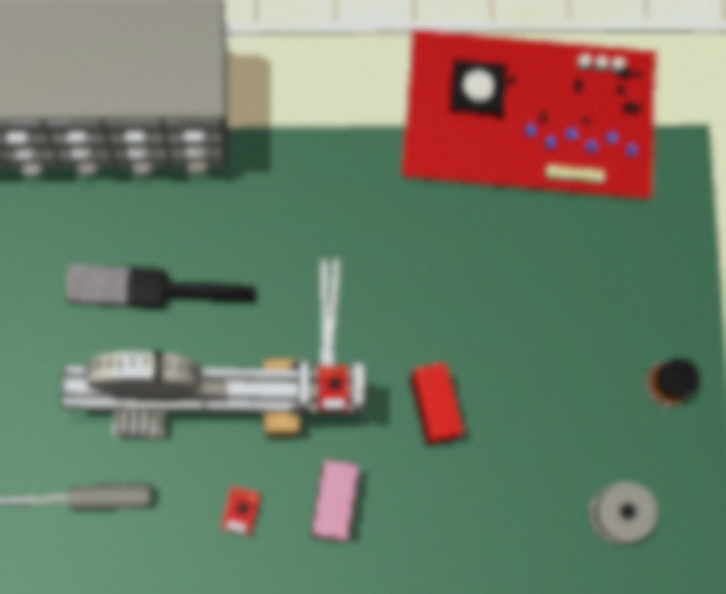

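Dial faces away from both cameras, but the black mark clip is visible on the rim at about (243,155) in the side view. Next I'll measure.

```bash
cat > h.py <<'E'
import numpy as np, cv2
from plant import *
from scipy.spatial.transform import Rotation as R
def cam(n):
    c=calibration(n); f=192/np.tan(np.radians(c['fov_y'])/2)
    K=np.array([[f,0,c['cx']],[0,f,c['cy']],[0,0,1.]]); Rw=R.from_rotvec(c['attitude']).as_matrix()
    return K,np.array(c['dist_coeffs']),np.array(c['xyz']),Rw
def proj(n,P):
    K,d,t,Rw=cam(n); P=np.atleast_2d(P).astype(float)
    p,_=cv2.projectPoints(((P-t)@Rw).reshape(-1,1,3),np.zeros(3),np.zeros(3),K,d); return p.reshape(-1,2)
def ray(n,uv):
    K,d,t,Rw=cam(n); u=cv2.undistortPoints(np.array(uv,float).reshape(-1,1,2),K,d).reshape(-1,2)
    r=np.c_[u,np.ones(len(u))]@Rw.T; return t,r
def atz(n,uv,z):
    t,r=ray(n,uv); return t+r*((z-t[2])/r[:,2])[:,None]
def snap(n,name,box,f):
    im=read_camera(n)[:,:,::-1]; cv2.imwrite(f"pics/{name}_full.png",im)
    x0,y0,x1,y1=box
    cv2.imwrite(f"pics/{name}.png",cv2.resize(im[y0:y1,x0:x1],None,fx=f,fy=f,interpolation=cv2.INTER_CUBIC))
E
python3 - <<'E'
from h import *
a=cv2.imread("pics/side0.png"); b=cv2.imread("pics/top0.png")
def crop(im,x0,y0,x1,y1,f,name):
    c=cv2.resize(im[y0:y1,x0:x1],None,fx=f,fy=f,interpolation=cv2.INTER_CUBIC)
    for i in range(x0,x1,10): cv2.putText(c,str(i),(int((i-x0+.5)*f),10),0,.35,(0,255,255)); cv2.line(c,(int((i-x0+.5)*f),12),(int((i-x0+.5)*f),18),(0,255,255))
    for i in range(y0,y1,10): cv2.putText(c,str(i),(0,int((i-y0+.5)*f)),0,.35,(0,255,255)); cv2.line(c,(22,int((i-y0+.5)*f)),(28,int((i-y0+.5)*f)),(0,255,255))
    cv2.imwrite(name,c)
crop(a,215,140,285,250,5.4,"pics/s1.png")
crop(b,190,180,300,220,7,"pics/t1.png")
print(atz("top",[[203,198],[285,198]],.07))
print(atz("side",[[248,200],[258,240]],.07))
E
```

```text
[[ 0.53744229  0.19967579  0.07      ]
 [ 0.53515538 -0.07107245  0.07      ]]
[[ 0.54198935  0.06543902  0.07      ]
 [ 0.53291951 -0.08432645  0.07      ]]
```

View pics/s1.png

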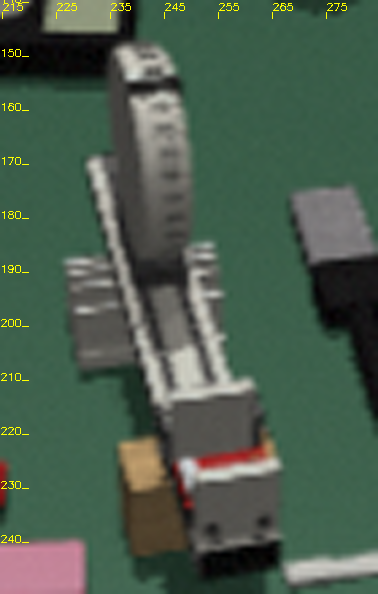

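View pics/t1.png

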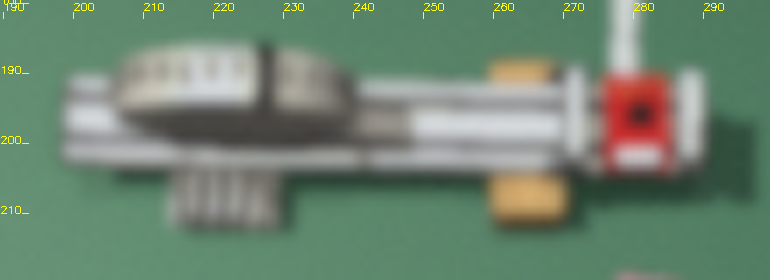

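```bash
cat > fit.py <<'E'
from h import *
from scipy.optimize import least_squares
T=[((198.4,203.1),(-20,150,20)),((199.2,190.6),(20,150,20)),((289.9,189.5),(20,-146,62)),((289.6,202.4),(-20,-146,62))]
S=[((250.6,227.1),(-20,-146,62)),((266.4,224.9),(20,-146,62))]
def W(p,L):
    L=np.atleast_2d(L)/1000.; c,s=np.cos(p[2]),np.sin(p[2])
    return np.c_[p[0]+c*L[:,0]-s*L[:,1],p[1]+s*L[:,0]+c*L[:,1],.05+L[:,2]]
def res(p):
    r=[proj("top",W(p,[l for _,l in T]))-[u for u,_ in T],proj("side",W(p,[l for _,l in S]))-[u for u,_ in S]]
    return np.vstack(r).ravel()
o=least_squares(res,[.537,.06,0.]); p=o.x
if __name__=="__main__":
    print(p,res(p).reshape(-1,2).round(2))
    # mark: intensity dips along circumferential path
    for n,f in(("top","pics/top0.png"),("side","pics/side0.png")):
        im=cv2.cvtColor(cv2.imread(f),cv2.COLOR_BGR2GRAY).astype(np.float32)
        for gx in(-8,-4,0,4,8,12):
            m=np.arange(-.2,.8,.05); L=np.c_[np.full(len(m),gx),65-55*np.sin(m),86+55*np.cos(m)]
            uv=proj(n,W(p,L)).astype(np.float32)
            v=cv2.remap(im,uv[:,:1],uv[:,1:],cv2.INTER_CUBIC).ravel()
            print(n,gx,uv[4].round(1),uv[10].round(1),v.astype(int))
    print("jaw slide: top", [ (s,proj("top",W(p,[[-20,-100+s,62],[20,-100+s,62]])).round(1).tolist()) for s in(0,8,16)])
    print("side", [ (s,proj("side",W(p,[[-20,-100+s,62],[20,-100+s,62]])).round(1).tolist()) for s in(0,8,16)])
    print(W(p,[[0,-123,41],[-20,-146,41]]))
E
python3 fit.py
```

```text
[ 0.53828988  0.06504593 -0.022237  ] [[-0.25 -0.33]
 [-0.59  0.23]
 [-0.94  0.23]
 [-0.63 -0.37]
 [ 0.02  1.41]
 [ 0.22  1.06]]
top -8 [221.1 193.1] [226.6 193.3] [193 194 195 195 195 195 194 192 181 149 103  78  94 127 146 155 156 153
 146 142]
top -4 [221.2 191.8] [226.6 192. ] [210 213 212 212 215 214 211 211 200 169 118  86  98 132 154 165 168 164
 158 152]
top 0 [221.2 190.5] [226.6 190.7] [204 204 195 195 206 207 199 197 194 167 120  89  96 124 143 151 160 160
 153 144]
top 4 [221.2 189.2] [226.7 189.4] [202 198 186 188 200 201 187 181 182 161 118  88  97 125 141 149 158 159
 152 141]
top 8 [221.3 187.9] [226.7 188.1] [199 194 186 186 195 194 184 180 176 152 109  82  96 130 150 158 164 164
 158 148]
top 12 [221.3 186.6] [226.7 186.8] [177 174 172 172 172 170 167 165 159 132  96  80  94 124 145 153 155 153
 148 144]
side -8 [238.5 151.4] [239.6 155.7] [197 191 197 201 196 193 199 212 179  62  16  46 123 182 194 180 175 167
 164 162]
side -4 [239.9 151.2] [241.1 155.5] [161 170 179 179 189 195 195 176 143  68  22  42 110 169 182 168 179 173
 156 151]
side 0 [241.4 151.1] [242.6 155.3] [125 114 100 139 185 167 119  86 110  84  30  40 123 192 143 143 175 175
 123 113]
side 4 [242.9 150.9] [244.1 155.1] [129 126 104 126 181 167 114  86 102  93  49  69 166 188 139 118 161 179
 125 113]
side 8 [244.3 150.7] [245.5 154.9] [148 158 157 167 179 166 154 159 125  52  40  52 117 178 174 159 181 165
 153 139]
side 12 [245.8 150.5] [247.  154.8] [ 96 103 121 134 132 133 151 158 117  51  24  29  65 102 117 114 137 130
 130 130]
jaw slide: top [(0, [[274.6, 201.8], [274.7, 189.5]]), (8, [[272.1, 201.8], [272.2, 189.5]]), (16, [[269.6, 201.8], [269.7, 189.5]])]
side [(0, [[246.8, 215.5], [262.3, 213.1]]), (8, [[246.2, 213.3], [261.6, 210.9]]), (16, [[245.5, 211.1], [260.9, 208.8]])]
[[ 0.53555496 -0.05792367  0.091     ]
 [ 0.51504849 -0.08047328  0.091     ]]
```

```bash
cat > edges.py <<'E'
from fit import *
g={n:cv2.cvtColor(cv2.imread(f"pics/{n}0.png"),cv2.COLOR_BGR2GRAY).astype(np.float32) for n in("top","side")}
c3={n:cv2.imread(f"pics/{n}0.png").astype(np.float32) for n in("top","side")}
def samp(n,L):
    uv=proj(n,W(p,L)).astype(np.float32); return uv,cv2.remap(c3[n],uv[:,:1],uv[:,1:],cv2.INTER_LINEAR)[:,0]
np.set_printoptions(linewidth=200)
# gauge y-extents top view
for gx in(-4,0,4,8):
    for r in(np.arange(40,72,2),):
        for sg in(1,-1):
            L=np.c_[np.full(len(r),gx),65+sg*r,np.full(len(r),86)]
            uv,v=samp("top",L); print("top gx",gx,"side",sg,(v[:,2]-v[:,1]).astype(int), uv[7].round(1))
for gx in(-4,0,4,8):
    for a in (0,-.4,-.8):
        r=np.arange(44,68,1.5); L=np.c_[np.full(len(r),gx),65-r*np.sin(a),86+r*np.cos(a)]
        uv,v=samp("side",L); print("side gx",gx,"a",a,(v[:,2]-v[:,1]).astype(int))
print("bar edges, red-green, top view; transverse")
for y in(-60,-20,130,145):
    x=np.arange(-32,33,3); L=np.c_[x,np.full(len(x),y),np.full(len(x),20)]
    for n in("top","side"): uv,v=samp(n,L); print(n,y,(v[:,2]-v[:,1]).astype(int))
print("longitudinal at ends")
for x in(-10,10):
    y=np.arange(130,172,3); L=np.c_[np.full(len(y),x),y,np.full(len(y),20)]; uv,v=samp("top",L); print("top +y",(v[:,2]-v[:,1]).astype(int))
    y=np.arange(-170,-90,3); L=np.c_[np.full(len(y),x),y,np.full(len(y),62)]; uv,v=samp("top",L); print("top jaw",v[:,1].astype(int),(v[:,2]-v[:,1]).astype(int))
    uv,v=samp("side",L); print("side jaw",v[:,1].astype(int))
E
python3 edges.py
```

```text
top gx -4 side 1 [ 4  4  3  3  3  2  1  0 -1 -2 -2 -2 -2 -2 -2 -4] [205.4 194.7]
top gx -4 side -1 [2 2 2 2 2 1 1 1 1 1 2 3 3 2 2 1] [239.7 195.2]
top gx 0 side 1 [ 4  4  4  4  3  2  2  0  0 -1 -1 -1 -1 -1 -1 -2] [205.5 193.4]
top gx 0 side -1 [ 3  3  3  3  2  1  1  1  0  0  0  0 -1  0  0  0] [239.7 193.9]
top gx 4 side 1 [ 4  4  3  3  3  2  0  0 -2 -3 -4 -4 -4 -4 -5 -5] [205.5 192.2]
top gx 4 side -1 [ 3  3  2  1  1  0  0 -1 -3 -4 -5 -6 -6 -6 -6 -6] [239.7 192.7]
top gx 8 side 1 [  3   3   3   3   1  -1  -4  -7 -10 -11 -12 -13 -13 -13 -13 -14] [205.5 190.9]
top gx 8 side -1 [  3   3   2   1   0  -1  -3  -7 -10 -13 -15 -16 -16 -16 -17 -16] [239.8 191.4]
side gx -4 a 0 [-2 -4 -4 -3 -2  0  1  2  3  3  3  3  2  1  1 -1]
side gx -4 a -0.4 [ 1  2  3  2  2  2  2  1  0  0  0 -1  0  0  0  1]
side gx -4 a -0.8 [ 2  3  3  3  2  2  2  1  1  0  0  0  0  0 -1 -2]
side gx 0 a 0 [-1 -2 -1 -1  0  0  1  2  1  0  0  1  1  1  0 -7]
side gx 0 a -0.4 [  1   2   2   3   3   2   1   1  -4 -10 -15 -19 -18 -17 -15 -12]
side gx 0 a -0.8 [ 1  2  2  2  2  2  2  0  0 -1 -1 -1 -1  0  0  1]
side gx 4 a 0 [  0   0 
[... 1422 characters left out ...]
98  72  60  56  55  55  54  54  55  70 100 131 152 176 196] [-31 -30 -30 -29 -29 -25 -16  -5  -3  -3   2  27  73 114 131 133 132 134 138 143 139 112  62  20   3   0  -3]
side jaw [ 82  82  82  81  81  81  81 108 193 199 113  55  48  67  80  82  81  81  83  82  81  81  82  82  80 132 195]
top +y [  0  -1  -1  -1  -1  -3 -10 -26 -37 -42 -43 -44 -44 -43]
top jaw [123 124 124 124 124 124 132 160 195 201 181 148 114  82  61  55  57  61  67  70  69  78 102 126 140 162 189] [-44 -44 -44 -45 -44 -39 -27 -12  -7  -5  -2  12  49  94 119 125 122 121 122 126 128 111  69  23   1  -2  -3]
side jaw [ 81  83  84  83  82  82  82 128 184 180 122  76  48  52  66  72  76  82  84  84  83  83  81  80  80 151 193]
```

```bash
cat > ov.py <<'E'
from fit import *
def overlay(n,src,box,f,out,Wf,marks,xr=(-11,11),sh=(0,0)):
    im=cv2.imread(src); x0,y0,x1,y1=box
    c=cv2.resize(im[y0:y1,x0:x1],None,fx=f,fy=f,interpolation=cv2.INTER_CUBIC)
    def pl(L,col,closed=False):
        q=((proj(n,Wf(L))+sh-[x0,y0]+.5)*f*16).round().astype(np.int32).reshape(-1,1,2); cv2.polylines(c,[q],closed,col,1,cv2.LINE_AA,4)
    a=np.linspace(0,2*np.pi,80)
    for gx in xr: pl(np.c_[np.full(80,gx),65-55*np.sin(a),86+55*np.cos(a)],(0,255,0),True)
    for m in marks: pl([[xr[0],65-56.5*np.sin(m),86+56.5*np.cos(m)],[xr[1],65-56.5*np.sin(m),86+56.5*np.cos(m)]],(0,0,255))
    for z in(0,20): pl([[-20,-150,z],[20,-150,z],[20,150,z],[-20,150,z]],(255,200,0),True)
    for y in(-146,-138): pl([[-20,y,20],[20,y,20],[20,y,62],[-20,y,62]],(255,0,255),True)
    cv2.imwrite(out,c)
if __name__=="__main__":
    Wf=lambda L:W(p,L)
    overlay("side","pics/side0.png",(215,140,285,250),5.4,"pics/so.png",Wf,[.27,.34,.41])
    overlay("top","pics/top0.png",(190,170,300,225),7,"pics/to.png",Wf,[.27,.34,.41])
E
python3 ov.py
```

```text
(no output)
```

View pics/so.png

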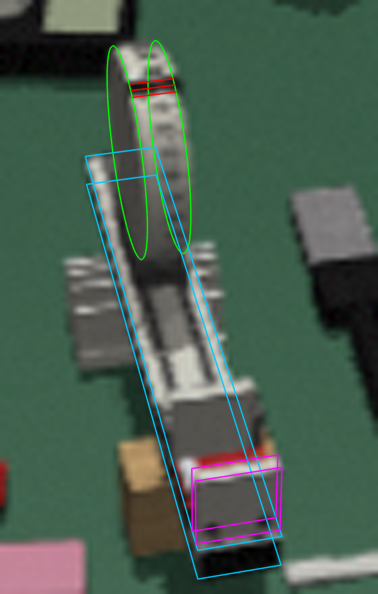

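View pics/to.png

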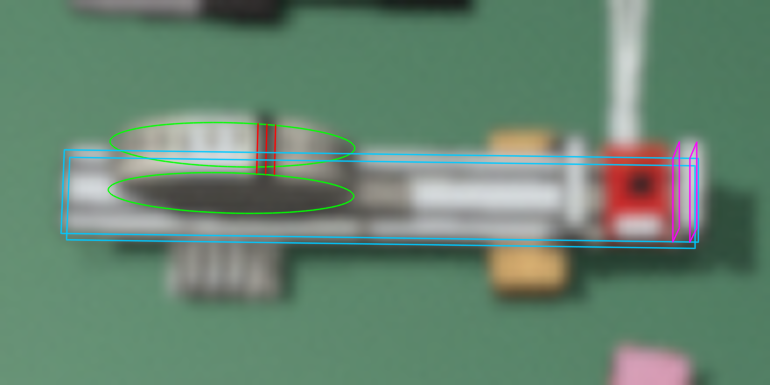

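```bash
cat > hs.py <<'E'
from h import *
import sys
def ov(n,src,box,f,out,hx,hy,yaw,sh=(0,0)):
    im=cv2.imread(src); x0,y0,x1,y1=box
    c=cv2.resize(im[y0:y1,x0:x1],None,fx=f,fy=f,interpolation=cv2.INTER_CUBIC); d=c.copy()
    def pl(L,col,closed=False):
        L=np.array(L)/1000.; cs,s=np.cos(yaw),np.sin(yaw)
        P=np.c_[hx+cs*L[:,0]-s*L[:,1],hy+s*L[:,0]+cs*L[:,1],L[:,2]]
        q=((proj(n,P)+sh-[x0,y0]+.5)*f*16).round().astype(np.int32).reshape(-1,1,2); cv2.polylines(d,[q],closed,col,1,cv2.LINE_AA,4)
    for y,z in zip((-20,-10,0,10,20),(40,48.2,50,48.2,40)): pl([[-40,y,0],[-40,y,z],[40,y,z]],(0,0,255))
    pl([[-40,-26,0],[40,-26,0],[40,26,0],[-40,26,0]],(0,255,255),True)
    cv2.imwrite(out,np.hstack([c,d]))
hx,hy,yaw=map(float,sys.argv[1:4])
ov("side","pics/side0.png",(222,178,262,212),9.5,"pics/hs_s.png",hx,hy,yaw)
ov("top","pics/top0.png",(206,180,240,216),11,"pics/hs_t.png",hx,hy,yaw)
E
python3 hs.py .535 .13 -0.02
```

```text
(no output)
```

View pics/hs_s.png

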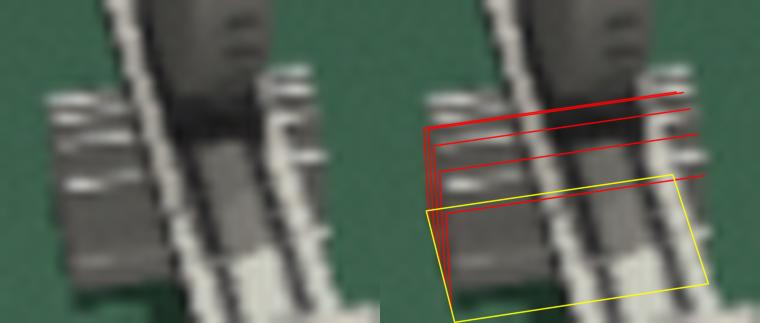

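View pics/hs_t.png

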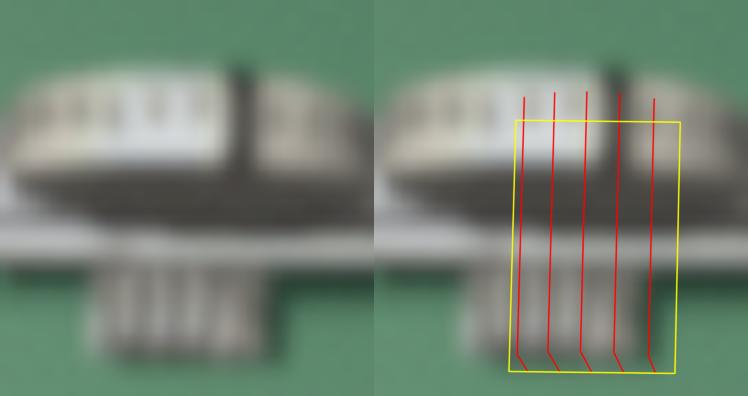

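```bash
python3 hs.py .538 .1415 0.02
```

```text
(no output)
```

View pics/hs_s.png

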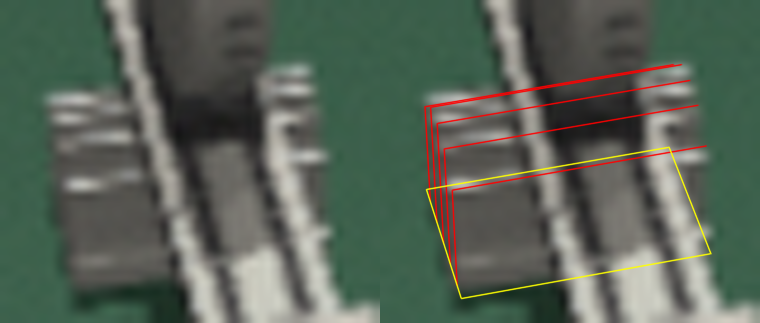

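View pics/hs_t.png

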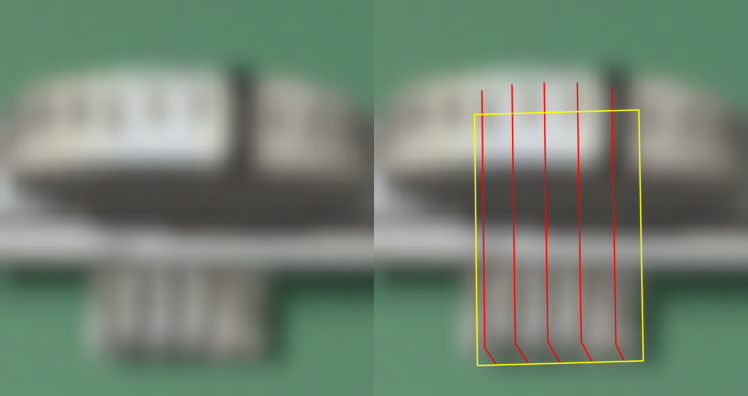

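```bash
python3 - <<'E'
from h import *
s=read_state(); r0=R.from_rotvec(s['orientation']); print(r0.as_matrix().round(3), s['t'])
for sg in(1,-1):
    y=np.array([np.sin(.022),np.cos(.022),0])*sg  # holder y axis
    z=np.array([0,0,-1.]); Rt=R.from_matrix(np.c_[y,np.cross(z,y),z])
    print(sg,np.degrees((Rt*r0.inv()).as_rotvec()).round(2))
print((np.array([.5355,-.059,.2])-s['tool_pos'])*100)
E
```

```text
[[ 0.261 -0.965 -0.   ]
 [-0.965 -0.261  0.002]
 [-0.002 -0.    -1.   ]] 0.1
1 [ 1.0000e-02 -1.4000e-01  1.6362e+02]
-1 [ -0.1   -0.   -16.38]
[37.9131117  51.97561594 -3.46827984]
```

{"method": "carry_out", "body": {"steps": [{"xyz": [2.9,4,0],"rot": [0,0,-1.2]},{"xyz": [5.8,8,0],"rot": [0,0,-2.4]},{"xyz": [8.7,12,-0.5],"rot": [0,0,-3.6]},{"xyz": [11.6,16,-0.5],"rot": [0,0,-4.8]},{"xyz": [14.5,20,-1],"rot": [0,0,-6]},{"xyz": [17.4,24,-1],"rot": [0,0,-7.2]},{"xyz": [20.3,28,-1.5],"rot": [0,0,-8.4]},{"xyz": [23.2,32,-2],"rot": [0,0,-9.6]},{"xyz": [26.1,36,-2],"rot": [0,0,-11]},{"xyz": [29,40,-2.5],"rot": [0,0,-12.5]}], "grip": 1, "force": 20}}

```text
t: 1.1
tool_pos: [0.4474, -0.1774, 0.2109]
orientation: [-2.27, 2.171, -0.001]
force: [0.8, -1.3, 0.4]
opening: 0.0929
```

{"method": "carry_out", "body": {"steps": [{"xyz": [3,4,0],"rot": [0,0,-1.5]},{"xyz": [6,8,-0.5],"rot": [0,0,-3]},{"xyz": [8.9,12,-1],"rot": [0,0,-3.9]},{"xyz": [8.9,12,-1],"rot": [0,0,-3.9]},{"xyz": [8.9,12,-1],"rot": [0,0,-3.9]}]}}

```text
t: 1.6
tool_pos: [0.5352, -0.0581, 0.1997]
orientation: [2.199, -2.242, -0.002]
force: [-0.7, -1.1, -1.2]
opening: 0.093
```

```bash
python3 - <<'E'
from h import *
snap("side","s2",(205,120,305,260),4.2); snap("top","t2",(190,150,320,230),6)
s=read_state();print(s['tool_pos'],s['t'],proj("side",s['tool_pos']),proj("top",s['tool_pos']))
E
```

```text
[ 0.5349049  -0.05995399  0.20039322] 1.7 [[256.74220897 194.60774972]] [[284.27348084 191.00521744]]
```

View pics/s2.png

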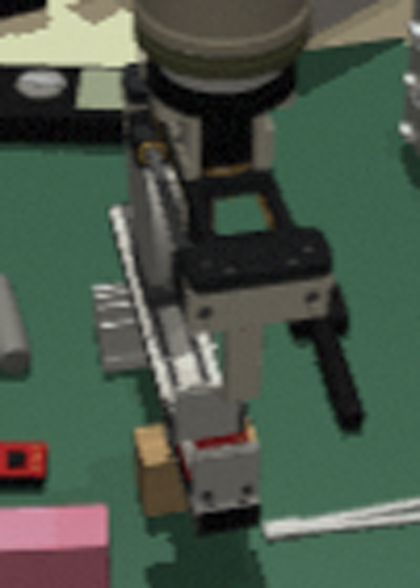

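View pics/t2.png

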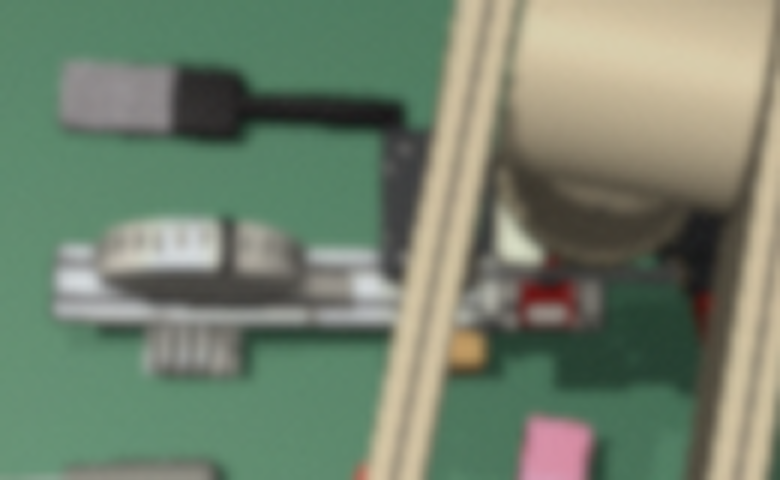

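{"method": "carry_out", "body": {"steps": [{"xyz": [0,0,-3]},{"xyz": [0,0,-6]},{"xyz": [0,0,-8]},{"xyz": [0,0,-9.2]},{"xyz": [0,0,-10]},{"xyz": [0,0,-10.6]},{"xyz": [0,0,-10.8]},{"xyz": [0,0,-10.8]}]}}

```text
validation failed for argument at $.st...
```

```bash
python3 - <<'E'
from h import *
snap("side","s3",(205,120,305,260),4.2)
s=read_state();print(s['tool_pos'],s['t'],s['force'],s['wrist_torque'])
E
```

```text
[ 0.53493346 -0.06033594  0.20064688] 1.75 [ 0.42642197 -0.60932321 -0.32858476] [-0.00904281 -0.02059021 -0.08382368]
```

View pics/s3.png

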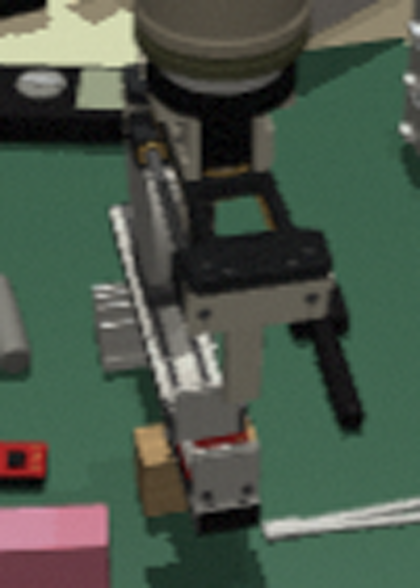

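Rows need "rot" as well; same descent with it.

{"method": "carry_out", "body": {"steps": [{"xyz": [0,0,-3],"rot": [0,0,0]},{"xyz": [0,0,-6],"rot": [0,0,0]},{"xyz": [0,0,-8],"rot": [0,0,0]},{"xyz": [0,0,-9.2],"rot": [0,0,0]},{"xyz": [0,0,-10],"rot": [0,0,0]},{"xyz": [0,0,-10.6],"rot": [0,0,0]},{"xyz": [0,0,-10.8],"rot": [0,0,0]},{"xyz": [0,0,-10.8],"rot": [0,0,0]}]}}

```text
t: 2.55
tool_pos: [0.5359, -0.0594, 0.0932]
orientation: [-2.196, 2.246, -0.001]
force: [0.0, 0.3, 0.7]
opening: 0.0929
```

```bash
python3 - <<'E'
from h import *
snap("side","s4",(205,120,305,260),4.2)
s=read_state();print(s['tool_pos'],s['t'],s['force'],s['wrist_torque'])
E
```

```text
[ 0.53603115 -0.05936099  0.09341593] 2.6 [-0.49902917  0.25147285 -0.18175558] [ 0.00936996 -0.01431357 -0.01827973]
```

View pics/s4.png

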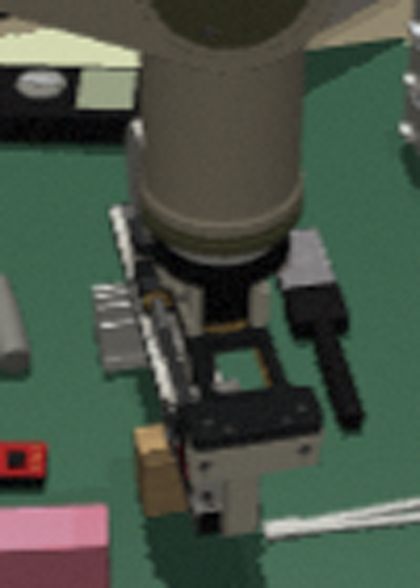

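```bash
python3 - <<'E'
from h import *
s=read_state(); r=R.from_rotvec(s['orientation']).as_matrix(); t=s['tool_pos']
for sg in(1,):
  for w in(-7.5,7.5):
    for z in(17,-30):
      P=t+r@(np.array([sg*(46.5+17.5),w,z])/1000); q=proj("side",P)[0]; print(sg,w,z,P.round(4),((q-[205,120]+.5)*4.2).round(1))
from fit import W,p
print(((proj("side",W(p,[[-20,-146,20],[20,-146,20],[-20,-146,62],[20,-146,62]]))-[205,120]+.5)*4.2).round(1))
E
```

```text
1 -7.5 17 [ 0.5421 -0.1235  0.0764] [256.8 545.1]
1 -7.5 -30 [ 0.5421 -0.1235  0.1234] [258.4 489.8]
1 7.5 17 [ 0.5271 -0.1232  0.0764] [231.4 549.5]
1 7.5 -30 [ 0.5271 -0.1232  0.1234] [232.2 494.1]
[[193.9 506.7]
 [259.4 496. ]
 [193.7 457.8]
 [260.9 447.1]]
```

{"method": "carry_out", "body": {"steps": [{"xyz": [0,0,0],"rot": [0,0,0]},{"xyz": [0,0,0],"rot": [0,0,0]},{"xyz": [0,0,0],"rot": [0,0,0]},{"xyz": [0,0,0],"rot": [0,0,0]},{"xyz": [0,0,0],"rot": [0,0,0]},{"xyz": [0,0,0],"rot": [0,0,0]},{"xyz": [0,0,0],"rot": [0,0,0]},{"xyz": [0,0,0],"rot": [0,0,0]},{"xyz": [0,0,0],"rot": [0,0,0]},{"xyz": [0,0,0],"rot": [0,0,0]}], "grip": 0.3, "force": 15}}

```text
t: 3.6
tool_pos: [0.5356, -0.0591, 0.0928]
orientation: [-2.196, 2.246, -0.0]
force: [0.9, 3.6, 1.7]
opening: 0.0456
```

{"method": "carry_out", "body": {"steps": [{"xyz": [0,0,0],"rot": [0,0,0]},{"xyz": [0,0,0],"rot": [0,0,0]},{"xyz": [0,0,0],"rot": [0,0,0]},{"xyz": [0,0,0],"rot": [0,0,0]}], "grip": 0.2, "force": 40}}

```text
t: 4.0
tool_pos: [0.5356, -0.0592, 0.0928]
orientation: [-2.196, 2.246, -0.0]
force: [0.9, 3.9, 4.0]
opening: 0.0457
```

```bash
python3 - <<'E'
from h import *
snap("side","s5",(205,120,305,260),4.2);snap("top","t5",(190,150,320,230),6)
s=read_state();print(s['tool_pos'],s['t'],s['force'],s['wrist_torque'],s['opening'])
E
```

```text
[ 0.53562874 -0.05915514  0.0927921 ] 4.1 [1.37588124 3.76074126 4.3686371 ] [ 0.94664434 -0.18711754 -0.15786089] 0.04562875138565899
```

View pics/s5.png

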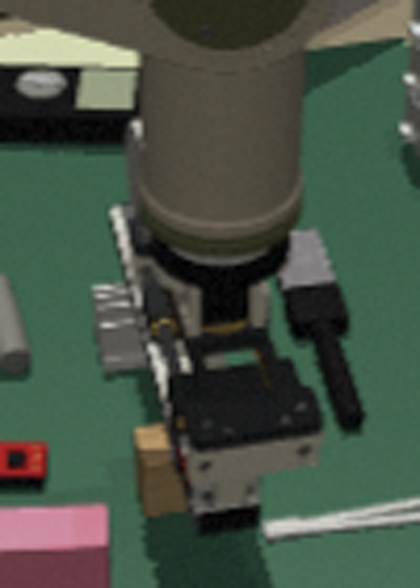

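View pics/t5.png

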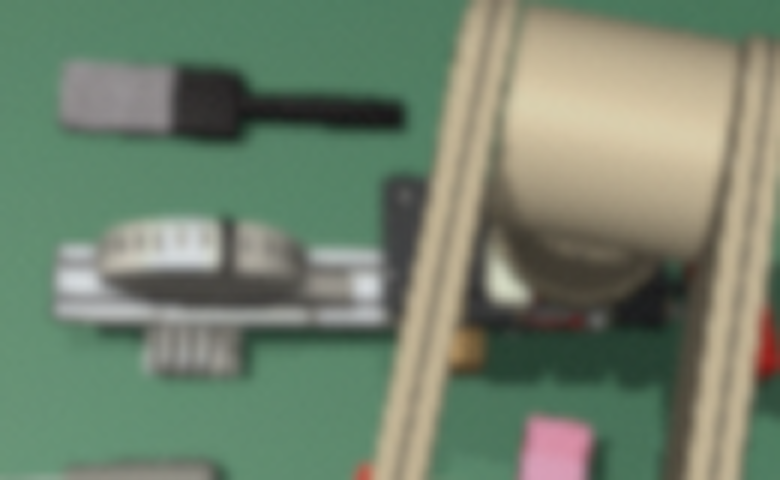

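```bash
cat > plan.py <<'E'
from h import *
yaw=-.022; rr=.002
hx=np.array([np.cos(yaw),np.sin(yaw),0]); hy=np.array([-np.sin(yaw),np.cos(yaw),0])
def O(th,u0):  # origin (y,z) along hy; y measured from C1
    n=np.array([np.sin(th),np.cos(th)]);t=np.array([np.cos(th),-np.sin(th)])
    th1=np.arcsin(.18); C=np.zeros(2)+[0,.048]; u=u0+rr*th
    if th>th1: C=C+[.010,-.0018]; u=u0+rr*th+np.hypot(.010,.0018)
    return C+rr*n-u*t
def tcp(th,u0,g=(-.1231,.0428)):
    n=np.array([np.sin(th),np.cos(th)]);t=np.array([np.cos(th),-np.sin(th)])
    return O(th,u0)+g[0]*t+g[1]*n
def shift(th,u0):
    d=tcp(th,u0)-tcp(0,u0); return np.r_[hy*d[0]+[0,0,d[1]]]*100, np.degrees(-th*hx)
if __name__=="__main__":
    for th in(0,.02,.05,.1,.15,.18,.2,.25,.3,.34):
        a,b=shift(th,.077);print(th,a.round(2),b.round(2),(shift(th,.079)[0]-a).round(3))
E
python3 plan.py
```

```text
0 [0. 0. 0.] [ 0. -0.  0.] [0. 0. 0.]
0.02 [0.   0.09 0.4 ] [-1.15  0.03 -0.  ] [0.    0.    0.004]
0.05 [0.01 0.24 0.99] [-2.86  0.06 -0.  ] [0.   0.   0.01]
0.1 [0.01 0.53 1.98] [-5.73  0.13 -0.  ] [0.    0.001 0.02 ]
0.15 [0.02 0.86 2.94] [-8.59  0.19 -0.  ] [0.    0.002 0.03 ]
0.18 [0.02 1.09 3.52] [-10.31   0.23  -0.  ] [0.    0.003 0.036]
0.2 [0.03 1.25 3.92] [-11.46   0.25  -0.  ] [0.    0.004 0.04 ]
0.25 [0.04 1.7  4.9 ] [-14.32   0.32  -0.  ] [0.    0.006 0.049]
0.3 [0.05 2.19 5.85] [-17.18   0.38  -0.  ] [0.    0.009 0.059]
0.34 [0.06 2.62 6.6 ] [-19.48   0.43  -0.  ] [0.    0.011 0.067]
```

{"method": "carry_out", "body": {"steps": [{"xyz": [0,0.05,0.2],"rot": [-0.58,0.01,0]},{"xyz": [0,0.09,0.4],"rot": [-1.15,0.03,0]},{"xyz": [0.01,0.14,0.6],"rot": [-1.72,0.04,0]},{"xyz": [0.01,0.19,0.8],"rot": [-2.29,0.05,0]},{"xyz": [0.01,0.24,0.99],"rot": [-2.86,0.06,0]},{"xyz": [0.01,0.24,0.99],"rot": [-2.86,0.06,0]},{"xyz": [0.01,0.24,0.99],"rot": [-2.86,0.06,0]},{"xyz": [0.01,0.24,0.99],"rot": [-2.86,0.06,0]}]}}

```text
t: 4.9
tool_pos: [0.5356, -0.0569, 0.1025]
orientation: [2.171, -2.221, 0.054]
force: [0.3, 0.8, 1.7]
opening: 0.0458
```

```bash
cat > st.py <<'E'
from h import *
s=read_state(); r=R.from_rotvec(s['orientation']).as_matrix()
print(s['t'],s['tool_pos'].round(4),s['force'].round(2),s['wrist_torque'].round(2),s['opening'].round(4),"tilt",np.arctan2(r[1,2],-r[2,2]).round(4),"xtilt",np.arctan2(r[0,2],-r[2,2]).round(4))
E
python3 st.py
```

```text
Traceback (most recent call last):
  File "st.py", line 3, in <module>
    print(s['t'],s['tool_pos'].round(4),s['force'].round(2),s['wrist_torque'].round(2),s['opening'].round(4),"tilt",np.arctan2(r[1,2],-r[2,2]).round(4),"xtilt",np.arctan2(r[0,2],-r[2,2]).round(4))
                                                                                       ^^^^^^^^^^^^^^^^^^
AttributeError: 'float' object has no attribute 'round'
```

```bash
sed -i "s/s\['opening'\].round(4)/round(s['opening'],4)/" st.py; python3 st.py
```

```text
4.9 [ 0.5356 -0.0569  0.1025] [0.28 0.79 1.73] [ 0.94 -0.19 -0.21] 0.0458 tilt -0.0499 xtilt -0.0011
```

{"method": "carry_out", "body": {"steps": [{"xyz": [0,0.06,0.2],"rot": [-0.57,0.01,0]},{"xyz": [0,0.12,0.4],"rot": [-1.15,0.03,0]},{"xyz": [0,0.17,0.6],"rot": [-1.72,0.04,0]},{"xyz": [0,0.23,0.8],"rot": [-2.29,0.05,0]},{"xyz": [0,0.29,0.99],"rot": [-2.87,0.07,0]},{"xyz": [0,0.29,0.99],"rot": [-2.87,0.07,0]},{"xyz": [0,0.29,0.99],"rot": [-2.87,0.07,0]},{"xyz": [0,0.29,0.99],"rot": [-2.87,0.07,0]}]}}

```text
t: 5.7
tool_pos: [0.5356, -0.054, 0.1125]
orientation: [2.145, -2.194, 0.107]
force: [1.3, -0.0, 1.6]
opening: 0.0462
```

```bash
python3 st.py
```

```text
5.7 [ 0.5356 -0.054   0.1125] [ 1.29 -0.02  1.61] [ 0.75 -0.09 -0.13] 0.0462 tilt -0.0999 xtilt -0.0021
```

{"method": "carry_out", "body": {"steps": [{"xyz": [0,0.06,0.19],"rot": [-0.57,0.01,0]},{"xyz": [0,0.13,0.39],"rot": [-1.15,0.03,0]},{"xyz": [0,0.2,0.58],"rot": [-1.72,0.04,0]},{"xyz": [0.01,0.26,0.77],"rot": [-2.29,0.05,0]},{"xyz": [0.01,0.33,0.97],"rot": [-2.86,0.06,0]},{"xyz": [0.01,0.33,0.97],"rot": [-2.86,0.06,0]},{"xyz": [0.01,0.33,0.97],"rot": [-2.86,0.06,0]},{"xyz": [0.01,0.33,0.97],"rot": [-2.86,0.06,0]}]}}

```text
t: 6.5
tool_pos: [0.5357, -0.0506, 0.1221]
orientation: [2.119, -2.167, 0.159]
force: [0.5, 0.4, 1.4]
opening: 0.0456
```

```bash
python3 st.py
```

```text
6.5 [ 0.5357 -0.0506  0.1221] [0.52 0.44 1.4 ] [ 1.03 -0.19 -0.14] 0.0456 tilt -0.1496 xtilt -0.0034
```

{"method": "carry_out", "body": {"steps": [{"xyz": [0,0.07,0.19],"rot": [-0.57,0.01,0]},{"xyz": [0,0.15,0.39],"rot": [-1.15,0.03,0]},{"xyz": [0,0.23,0.59],"rot": [-1.72,0.04,0]},{"xyz": [0.01,0.31,0.79],"rot": [-2.29,0.05,0]},{"xyz": [0.01,0.39,0.98],"rot": [-2.87,0.06,0]},{"xyz": [0.01,0.39,0.98],"rot": [-2.87,0.06,0]},{"xyz": [0.01,0.39,0.98],"rot": [-2.87,0.06,0]},{"xyz": [0.01,0.39,0.98],"rot": [-2.87,0.06,0]}]}}

```text
t: 7.3
tool_pos: [0.5357, -0.0466, 0.1318]
orientation: [2.092, -2.139, 0.21]
force: [1.2, 1.2, 1.6]
opening: 0.0459
```

```bash
python3 st.py
```

```text
7.3 [ 0.5357 -0.0466  0.1318] [1.23 1.23 1.61] [ 1.25 -0.13 -0.14] 0.0459 tilt -0.1997 xtilt -0.0045
```

{"method": "carry_out", "body": {"steps": [{"xyz": [0,0.09,0.2],"rot": [-0.57,0.01,0]},{"xyz": [0,0.18,0.39],"rot": [-1.15,0.03,0]},{"xyz": [0,0.27,0.59],"rot": [-1.72,0.04,0]},{"xyz": [0.01,0.36,0.79],"rot": [-2.29,0.05,0]},{"xyz": [0.01,0.45,0.98],"rot": [-2.86,0.06,0]},{"xyz": [0.01,0.45,0.98],"rot": [-2.86,0.06,0]},{"xyz": [0.01,0.45,0.98],"rot": [-2.86,0.06,0]},{"xyz": [0.01,0.45,0.98],"rot": [-2.86,0.06,0]}]}}

```text
t: 8.1
tool_pos: [0.5359, -0.0422, 0.1417]
orientation: [2.064, -2.111, 0.259]
force: [0.3, 2.3, 1.6]
opening: 0.0451
```

```bash
python3 st.py
```

```text
8.1 [ 0.5359 -0.0422  0.1417] [0.28 2.34 1.56] [ 1.38 -0.1  -0.1 ] 0.0451 tilt -0.2497 xtilt -0.0055
```

{"method": "carry_out", "body": {"steps": [{"xyz": [0,0.1,0.19],"rot": [-0.57,0.01,0]},{"xyz": [0,0.2,0.38],"rot": [-1.15,0.03,0]},{"xyz": [0,0.29,0.57],"rot": [-1.72,0.04,0]},{"xyz": [0.01,0.39,0.76],"rot": [-2.29,0.05,0]},{"xyz": [0.01,0.49,0.95],"rot": [-2.86,0.06,0]},{"xyz": [0.01,0.49,0.95],"rot": [-2.86,0.06,0]},{"xyz": [0.01,0.49,0.95],"rot": [-2.86,0.06,0]},{"xyz": [0.01,0.49,0.95],"rot": [-2.86,0.06,0]}]}}

```text
t: 8.9
tool_pos: [0.536, -0.0373, 0.1512]
orientation: [2.036, -2.082, 0.308]
force: [0.3, 1.6, 2.4]
opening: 0.0457
```

```bash
python3 st.py; python3 - <<'E'
from h import *
im=[read_camera("top").astype(float) for _ in range(4)]
cv2.imwrite("pics/t6_full.png",np.mean(im,0)[:,:,::-1].round().astype(np.uint8))
cv2.imwrite("pics/t6.png",cv2.resize(cv2.imread("pics/t6_full.png")[170:225,190:300],None,fx=7,fy=7,interpolation=cv2.INTER_CUBIC))
snap("side","s6",(205,100,305,240),4.2)
E
```

```text
8.9 [ 0.536  -0.0373  0.1512] [0.28 1.58 2.42] [ 1.5  -0.08 -0.01] 0.0457 tilt -0.2996 xtilt -0.0066
```

View pics/t6.png

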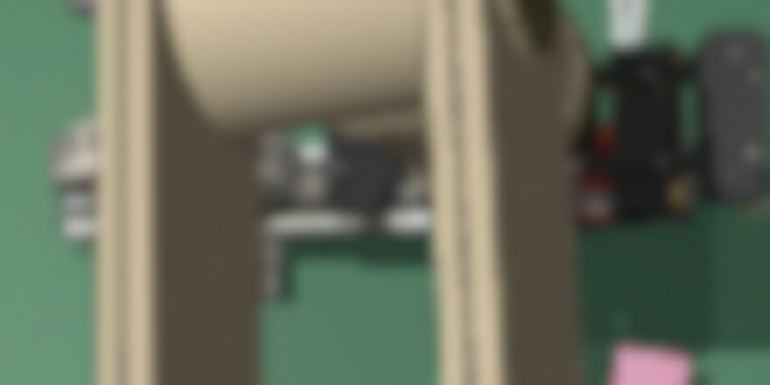

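View pics/s6.png

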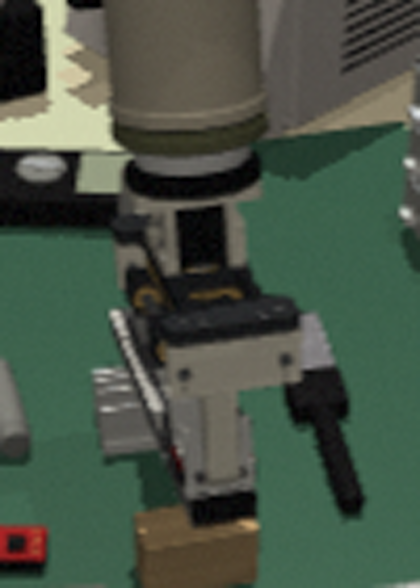

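```bash
cat > gf.py <<'E'
from fit import *
def run(n,src,circ,rr=55.,verbose=1):
    im=cv2.imread(src).astype(np.float32); F=im[:,:,2]-im[:,:,1]; F=cv2.GaussianBlur(F,(0,0),.5)
    pts=[];nor=[];jac=[]
    for gx,angs in circ:
        for a in angs:
            P=lambda r,gx=gx:proj(n,W(p,[[gx,65-r*np.sin(a),86+r*np.cos(a)]]))[0]
            u=P(rr); t1=proj(n,W(p,[[gx,65-rr*np.sin(a+.02),86+rr*np.cos(a+.02)]]))[0]-u
            nn=np.array([t1[1],-t1[0]]);nn/=np.linalg.norm(nn)
            c=proj(n,W(p,[[0,65,86]]))[0]
            if nn@(u-c)<0: nn=-nn
            s=np.arange(-4,4.01,.25); q=(u+s[:,None]*nn).astype(np.float32)
            v=cv2.remap(F,q[:,:1],q[:,1:],cv2.INTER_LINEAR).ravel()
            out=v[-3:].mean(); inn=v[:8].mean()
            if abs(inn-out)<20 or v[-6:].std()>4: continue
            h=(inn+out)/2; k=np.where((v[:-1]-h)*(v[1:]-h)<=0)[0]
            if len(k)!=1: continue
            k=k[0]; e=s[k]+(h-v[k])/(v[k+1]-v[k])*.25
            pts.append((gx,a,e)); nor.append(nn); jac.append((P(rr,gx+1)-u)@nn)
    nor=np.array(nor); e=np.array([q[2] for q in pts]); J=np.c_[nor,jac]
    return pts,nor,e,np.array(jac)
if __name__=="__main__":
  np.set_printoptions(linewidth=180,suppress=True)
  for n,src,circ in(("side","pics/side0.png",[(11,np.arange(-.6,2.4,.15)),(-11,np.arange(-2.2,.1,.15))]),
        ("top","pics/top0.png",[(11,np.arange(-1.6,1.61,.1))]),("top","pics/t2_full.png",[(11,np.arange(-1.6,1.61,.1))]),("top","pics/t5_full.png",[(11,np.arange(-1.6,1.61,.1))])):
    pts,nor,e,j=run(n,src,circ)
    print(n,src,len(pts)); print([(q[0],round(q[1],2),round(float(q[2]),2)) for q in pts])
    s=least_squares(lambda x:nor@x[:2]-e,[0,0.],loss="soft_l1",f_scale=.2).x
    print(" shift",s," resid",(e-nor@s).std())
    im=cv2.cvtColor(cv2.imread(src),cv2.COLOR_BGR2GRAY).astype(np.float32)
    for r in(55,56,57):
      o=[]
      for gx in(-6,-3,0,3,6,9):
        m=np.arange(.0,.7,.01); uv=(proj(n,W(p,np.c_[np.full(len(m),gx),65-r*np.sin(m),86+r*np.cos(m)]))+s).astype(np.float32)
        v=cv2.remap(im,uv[:,:1],uv[:,1:],cv2.INTER_CUBIC).ravel()
        i=v.argmin(); L=v[max(i-16,0):i].max(); Rr=v[i:i+16].max()
        a=m[:i][v[:i]>(L+v[i])/2][-1]; b=m[i:][v[i:]>(Rr+v[i])/2][0]
        o.append((a+b)/2)
      print(" r",r,np.round(o,3),np.mean(o).round(3))
E
python3 gf.py
```

```text
side pics/side0.png 23
[(11, np.float64(-0.6), -0.68), (11, np.float64(-0.45), -0.65), (11, np.float64(-0.3), -0.44), (11, np.float64(-0.15), 0.05), (11, np.float64(0.0), 0.66), (11, np.float64(0.15), 0.73), (11, np.float64(0.3), 1.23), (11, np.float64(0.45), 1.08), (11, np.float64(0.6), 0.73), (11, np.float64(0.75), 0.87), (11, np.float64(0.9), 0.77), (11, np.float64(1.05), 0.66), (11, np.float64(1.2), 0.75), (11, np.float64(1.35), 0.66), (11, np.float64(1.5), 0.5), (11, np.float64(1.65), 0.51), (11, np.float64(1.8), 0.37), (11, np.float64(1.95), -0.15), (-11, np.float64(-2.2), -0.15), (-11, np.float64(-2.05), -0.13), (-11, np.float64(-1.9), -0.16), (-11, np.float64(-1.75), -0.1), (-11, np.float64(-1.6), -0.11)]
 shift [0.53893475 0.73344995]  resid 0.38686441598136556
 r 55 [0.26  0.27  0.28  0.275 0.26  0.255] 0.267
 r 56 [0.275 0.285 0.29  0.285 0.275 0.27 ] 0.28
 r 57 [0.285 0.305 0.305 0.3   0.285 0.285] 0.294
top pics/top0.png 31
[(11, np.float64(-1.4), -0.56), (11, np.float64(-1.3), -0.58), (11, np.float64(-1.2), -0.62), (11, np.float64(-1.1), -0.45), (11, np.float64(-1.0), -
[... 2580 characters left out ...]
np.float64(0.0), 1.11), (11, np.float64(0.1), 1.08), (11, np.float64(0.2), 0.95), (11, np.float64(0.3), 0.96), (11, np.float64(0.4), 0.9), (11, np.float64(0.5), 0.99), (11, np.float64(0.6), 1.01), (11, np.float64(0.7), 0.89), (11, np.float64(0.8), 0.73), (11, np.float64(0.9), 0.65), (11, np.float64(1.0), 0.42), (11, np.float64(1.1), 0.23), (11, np.float64(1.2), 0.05), (11, np.float64(1.3), -0.03), (11, np.float64(1.4), -0.05), (11, np.float64(1.5), -0.05), (11, np.float64(1.6), -0.64)]
 shift [-0.15612458 -0.73198861]  resid 0.48839567294378283
 r 55 [0.365 0.365 0.365 0.36  0.36  0.355] 0.362
 r 56 [0.365 0.36  0.36  0.36  0.355 0.355] 0.359
 r 57 [0.355 0.355 0.355 0.35  0.35  0.345] 0.352
```

```bash
cat > gj.py <<'E'
from gf import *
np.set_printoptions(linewidth=180,suppress=True)
sets=[]
amask=lambda a:[x for x in a if not(.15<x<.55)]
for n,src,circ in(("side","pics/side0.png",[(11,amask(np.arange(-.05,1.9,.1))),(-11,np.arange(-2.2,-1.,.1))]),
  ("top","pics/top0.png",[(11,amask(np.arange(-1.4,1.55,.1)))])):
    pts,nor,e,_=run(n,src,circ); sets.append((n,np.array(pts,float),nor,e))
def circpt(q,x,n):  # x: gxc,hw,R,dy,dz
    gx=x[0]+np.sign(q[:,0])*x[1]; return proj(n,W(p,np.c_[gx,65+x[3]-x[2]*np.sin(q[:,1]),86+x[4]+x[2]*np.cos(q[:,1])]))
x0=np.array([0,11,55,0,0.])
def f(x):
    r=[]
    for i,(n,q,nor,e) in enumerate(sets):
        s=x[5+2*i:7+2*i]; b=x[9+i]
        pred=((circpt(q,x,n)-circpt(q,x0,n)+s)*nor).sum(1)+b
        r.append((pred-e)/.2)
    pr=np.r_[x[0]/3,(x[1]-11)/.3,(x[2]-55)/.3,x[3]/1.5,x[4]/.5,x[5:9]/.5,x[9:11]/.3]
    return np.concatenate(r+[pr])
o=least_squares(f,np.r_[x0,np.zeros(6)],loss="soft_l1"); x=o.x; print(x.round(2),o.cost)
cov=np.linalg.inv(o.jac.T@o.jac); 
for i,(n,q,nor,e) in enumerate(sets):
    s=x[5+2*i:7+2*i]
    im=cv2.cvtColor(cv2.imread(f"pics/{n}0.png"),cv2.COLOR_BGR2GRAY).astype(np.float32)
    for dr in(0,1,2):
      oo=[]
      for gx in(-6,-3,0,3,6,9):
        m=np.arange(0,.7,.01);r=x[2]+dr
        uv=(proj(n,W(p,np.c_[np.full(len(m),gx+x[0]),65+x[3]-r*np.sin(m),86+x[4]+r*np.cos(m)]))+s).astype(np.float32)
        v=cv2.remap(im,uv[:,:1],uv[:,1:],cv2.INTER_CUBIC).ravel(); i0=v.argmin(); L=v[max(i0-16,0):i0].max(); Rr=v[i0:i0+16].max()
        oo.append((m[:i0][v[:i0]>(L+v[i0])/2][-1]+m[i0:][v[i0:]>(Rr+v[i0])/2][0])/2)
      print(n,dr,np.round(oo,3),np.mean(oo).round(3))
print(np.sqrt(np.diag(cov)).round(2))
E
python3 gj.py
```

```text
[ 2.36 11.15 52.88  0.14  0.07 -0.45 -0.32  0.22 -0.22  0.28 -0.19] 34.02920367693797
side 0 [0.305 0.32  0.32  0.315 0.305 0.3  ] 0.311
side 1 [0.32  0.335 0.335 0.33  0.315 0.315] 0.325
side 2 [0.335 0.345 0.345 0.345 0.325 0.33 ] 0.337
top 0 [0.355 0.355 0.355 0.355 0.355 0.35 ] 0.354
top 1 [0.355 0.355 0.355 0.35  0.345 0.34 ] 0.35
top 2 [0.345 0.345 0.345 0.345 0.345 0.34 ] 0.344
[1.42 0.34 0.99 1.12 0.5  0.51 0.44 0.36 0.44 0.14 0.35]
```

{"method": "carry_out", "body": {"steps": [{"xyz": [0,0.1,0.19],"rot": [-0.57,0.01,0]},{"xyz": [0,0.21,0.38],"rot": [-1.15,0.03,0]},{"xyz": [0,0.32,0.57],"rot": [-1.72,0.04,0]},{"xyz": [0.01,0.43,0.75],"rot": [-2.3,0.05,0]},{"xyz": [0.01,0.43,0.75],"rot": [-2.3,0.05,0]},{"xyz": [0.01,0.43,0.75],"rot": [-2.3,0.05,0]},{"xyz": [0.01,0.43,0.75],"rot": [-2.3,0.05,0]},{"xyz": [0.01,0.43,0.75],"rot": [-2.3,0.05,0]}]}}

```text
t: 9.95
tool_pos: [0.5361, -0.033, 0.1587]
orientation: [2.012, -2.059, 0.346]
force: [0.2, 2.8, 2.6]
opening: 0.0455
```

```bash
python3 st.py; python3 - <<'E'
from h import *
for n,b,f in(("top",(180,140,320,240),5.5),("side",(205,80,305,240),3.7)):
    snap(n,n+"7",b,f)
from fit import W,p
from plan import O
th=.34
# predicted gauge top / bar far end in pixels
def WH(L,u0=.077,yc=.141):
    L=np.array(L,float)/1000; o=O(th,u0); y=o[0]+L[:,1]*np.cos(th)+L[:,2]*np.sin(th); z=o[1]-L[:,1]*np.sin(th)+L[:,2]*np.cos(th)
    return np.c_[.5383+L[:,0]+.022*(y+.141-.065),y+yc,z]
print(WH([[0,65-56*np.sin(th),86+56*np.cos(th)]]))
for n,b,f in(("top",(180,140),5.5),("side",(205,80),3.7)):
    print(n,((proj(n,WH([[0,65-56*np.sin(th),86+56*np.cos(th)],[-20,150,20],[20,150,20],[-20,-150,0],[20,-150,0]]))-b+.5)*f).round(0).tolist())
E
```

```text
9.95 [ 0.5361 -0.033   0.1587] [0.2  2.75 2.64] [ 1.79 -0.03 -0.06] 0.0455 tilt -0.3397 xtilt -0.0077
[[0.5403639  0.15881368 0.19277949]]
top [[177.0, 279.0], [105.0, 354.0], [106.0, 289.0], [590.0, 340.0], [589.0, 271.0]]
side [[129.0, 240.0], [96.0, 350.0], [143.0, 343.0], [168.0, 526.0], [227.0, 516.0]]
```

View pics/top7.png

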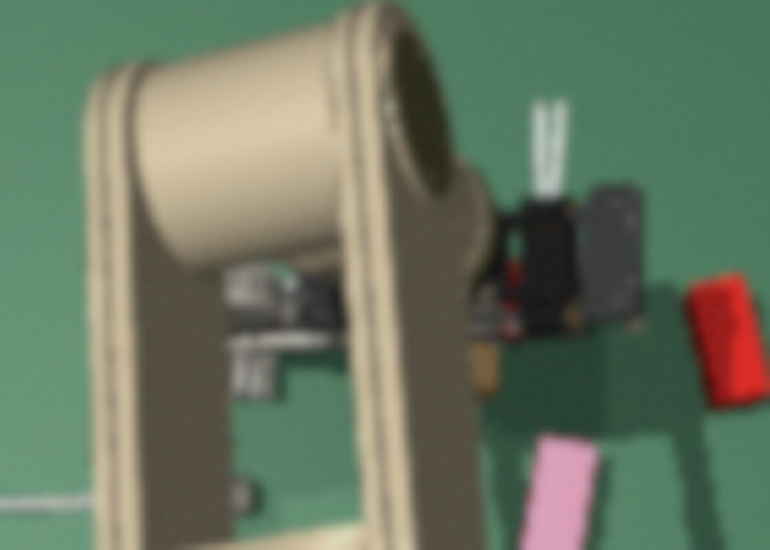

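View pics/side7.png

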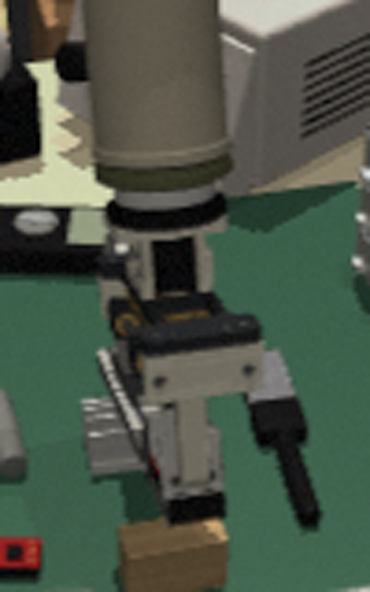

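{"method": "carry_out", "body": {"steps": [{"xyz": [0,0,0],"rot": [0,0,0]},{"xyz": [0,0,0],"rot": [0,0,0]},{"xyz": [0,0,0],"rot": [0,0,0]},{"xyz": [0,0,0],"rot": [0,0,0]},{"xyz": [0,0,0],"rot": [0,0,0]},{"xyz": [0,0,0],"rot": [0,0,0]},{"xyz": [0,0,0],"rot": [0,0,0]},{"xyz": [0,0,0],"rot": [0,0,0]},{"xyz": [0,0,0],"rot": [0,0,0]},{"xyz": [0,0,0],"rot": [0,0,0]}]}}

```text
t: 11.05
tool_pos: [0.5361, -0.033, 0.1587]
orientation: [2.012, -2.058, 0.346]
force: [0.7, 2.9, 2.1]
opening: 0.0453
```

{"method": "carry_out", "body": {"steps": [{"xyz": [0,0,0],"rot": [0,0,0]},{"xyz": [0,0,0],"rot": [0,0,0]},{"xyz": [0,0,0],"rot": [0,0,0]},{"xyz": [0,0,0],"rot": [0,0,0]},{"xyz": [0,0,0],"rot": [0,0,0]},{"xyz": [0,0,0],"rot": [0,0,0]},{"xyz": [0,0,0],"rot": [0,0,0]},{"xyz": [0,0,0],"rot": [0,0,0]},{"xyz": [0,0,0],"rot": [0,0,0]},{"xyz": [0,0,0],"rot": [0,0,0]}]}}

```text
t: 12.05
tool_pos: [0.5361, -0.033, 0.1587]
orientation: [2.013, -2.058, 0.346]
force: [0.2, 4.2, 2.7]
opening: 0.0461
```

```bash
python3 st.py; python3 - <<'E'
from plant import *
print(close_job())
E
```

```text
12.05 [ 0.5361 -0.033   0.1587] [0.21 4.25 2.69] [ 1.95 -0.1  -0.05] 0.0461 tilt -0.3399 xtilt -0.0077
the job is handed in; nothing more can be done
None
```

I pinched the jaws shut on the sensor, rocked the holder on the fins to a raise of 0.34 rad, held it still for 2 s and handed it in at about 12 s. I could not see the needle on the mark at the end.

- **Pinch:** the grip is set to 40 N. The finger opening read 45 to 46 mm, which fits the 46 mm of jaws shut on the sensor.
- **Raise:** the tool tilt was 0.3399 rad and steady over the last 2 s.
- **Resting on the fins:** at the end the wrist showed about 3 N upward and a moment consistent with roughly 9 N of contact on the fins, so the holder was still bearing on them.
- **Other objects:** I saw no contact with anything else in the pictures or the forces.

**Not confirmed:** the dial faces away from both cameras, and in the raised pose the arm hides the rim in both views. The 0.34 rad comes from where the mark's clip sat on the rim in the pictures taken while the holder was level. The top view gave 0.34 to 0.36 and the side view 0.27 to 0.34, depending on how the gauge was fitted and how high the clip stands on the rim. The two agreed at about 0.34, and I put the uncertainty at about ±0.03 rad.

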